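# Slide the drainer from under the soap stack

## Robot

A 6-joint arm with a two-finger parallel gripper is mounted at the origin on the work surface. World frame = base frame: x ahead of the robot, y to its left, z up, the work surface at z = 0. Lengths are in m, angles in degrees, forces in N, time in s.
With the tool pointing down it reaches from about 0.275 to 0.725 m from the base axis. Payload 5.6 kg.
Tool frame: the origin (TCP) lies at the very end of the fingers, on their centre line; the grasp point (between the pads) lies ctrl.grasp_offset behind it (ctrl.grasp_offset is the distance from the TCP to the grasp point, in m); z points along the fingers, y is the line along which they close (so a half turn about z gives the same grasp; the last joint's range is limited). The gripper opens to 85 mm and grips with 20 to 120 N. Pads are 22 mm wide; open, the fingers measure 114 mm over their backs; the gripper's body (76 mm by 85 mm) begins 54 mm behind the grasp point. The pads swing forward as they close: fully open they stand 13 mm farther back than shut.
Start: joints at [-51.99, 14.616, 6.199, 0, -81.583, -16.306], TCP at [0.203, -0.511, 0.231] pointing down, gripper open.
Joint ranges: [-168.99, 168.99], [-69.2, 112.95], [-62.41, 85.93], [-164.36, 98.24], [-168.68, -3.75], [-174.98, 174.98]. Speed limits (degrees/s): [147.25, 147.25, 180, 180, 180, 180].

## Interface

Orientations are given as [roll, pitch, yaw] about the fixed x, y, z axes, in that order (R = Rz(yaw) Ry(pitch) Rx(roll)).
In Python, from plant import telemetry, vision, ctrl gives the robot as it stands.
- The arm moves only by the tool carry_out, never from a script. Its arguments are lists of equal length, an entry for each row: "translation": the shift along the tool's x, y, z in mm, a list of three; "rotation": the turn, a rotation vector about the tool's x, y, z in degrees, a list of three; "gripper": the opening, from 0 (shut) to 1 (fully open). In form: {"translation": [[x, y, z], ...], "rotation": [[wx, wy, wz], ...], "gripper": [gripper, ...]}. A call has 1 to 12 rows; each row shifts and turns the commanded pose from where the row before left it, along the tool's axes as they then stand; what a row does not reach is not made up. A row lasts 1/8 s, in which the tool goes at most 62.5 mm and 10.7 degrees, less where a joint would pass 70% of its speed; a pose out of reach is approached as far as the arm can. A call is refused whole if a number of a shift passes 62.5 or a number of a turn 10.7, either way. A call with a gripper value outside its range is refused whole. The fingers move at their own pace and stop on an object; the grip force is fixed at half the most. Time passes only in rows, so rows that do not move let the fingers close. It gives the time, the measured TCP pose, the force, the opening and the grip force at its end, in the units of the state.
- telemetry.sense(): the state, without advancing time (a new reading comes with each control period).
- vision.read_camera(name): name is "side" or "top"; returns a dict with "pixels" (384x512x3 uint8, red, green, blue), "range_z" (384x512 float32, m along the optical axis (not along the pixel's ray), 0 where there is no reading), "camera_matrix" (3x3 intrinsics, pixels), "position" and "orientation" of the camera in the world. Camera axes: x right, y up, looking along -z (the intrinsics and any distortion apply to the point x, -y, -z); pixel columns grow to the right and rows downward; lengths in m; the calibration is good to about 2 mm. A picture is of the moment at which its call begins.
- ctrl.hand_in(): hands the job in; it is judged then, once.
The state is a dict: "clock": time; "q": joint angles; "qvel": joint speeds; "joint_torque": joint torques, N m; "position": TCP position; "tool_rot": TCP orientation; "force": force on the tool from outside, world axes, zero at the start; "moment": the same for the moment, N m; "grip_width": finger opening in m; "gripper_force": force on a finger pad.
Only numpy, scipy, OpenCV 4.12 (cv2) and the standard library are available. Lean on these libraries where they do the work, as an engineer would, in place of code of your own. Each camera call takes 0.05 s, during which the arm holds its last target. There are 200 camera calls.

## Task

Two green soap dishes stand on the plank: by its upright grip, slide the drainer tray out from under the stack of three soap bars, so that the bars drop down and stay stacked in their dish. Then lay that drainer flat on the floor of the aluminium basin for washing and let it go. Leave the drainer under the single bar where it is.

Things in the scene. Friction and masses are not known exactly. Their poses are not given: they have to be found in the camera images.
- drainer_a: Drainer to take: loose green tray under three soap bars, 150 mm long (x), 54 wide (y), 10 thick, 0.09 kg. Origin: middle of underside; z up. Its 30 wide tongue sticks out of the dish's slot to -x (roughly to the robot) and carries an upright fin 12 thick (y), 34 long (x), centred at x = -56 mm, y = 0, top 46 mm above underside. Pulled along its -x it is clear of the dish after 97 mm.
- bar_a2: Top of the stack of three cream soap bars: 86 mm (x, along the drainer's x) by 54 by 20 thick, 0.11 kg. Origin: centre of underside, 54 mm above the plank, 44 once the drainer is out. The dish is fixed on the plank (z = 0): 101 x 68 mm, floor 4 thick (drainer lies on it), posts 64 high, slot 14 high above the floor; its front face is 35 mm beyond the fin's centre.
- basin: Round dented aluminium basin, open on top, fixed. Origin: centre of the underside, on the plank. Flat floor 4 mm thick, about 230 mm across inside; rim 300 mm across, 70 mm high.
- drainer_b: Drainer to leave: just like the other, in an identical green dish, but under a single soap bar. Same origin and axes.
Not all that is in view belongs to the job. Leave any red look-alike of the bar_a2 alone. What is shaped like the drainer_a but brown is not meant.

How it is judged (in metres and radians):
On the way:
1. the drainer is slid out from under the stack of three, and the bars have dropped level in their dish (horizontal distance between drainer_a and bar_a2 above 0.115 m and height (world z) of bar_a2 below 0.048 m and distance of bar_a2 from where it was at the start of the episode below 0.025 m and angle between bar_a2's own z axis and vertical below 0.12 rad), for 0.1 s.
At the end, for the whole second after the job is handed in: The drainer from under the three bars lies on the basin's floor, its origin within 70 mm of the basin's centre, underside below 16 mm above the plank, tilted under 0.17 rad, at rest; the stack's top bar has come down (origin below 48 mm), is within 25 mm of its start, tilted under 0.12 rad, at rest (horizontal distance between drainer_a and basin below 0.07 m and height (world z) of drainer_a below 0.016 m and angle between drainer_a's own z axis and vertical below 0.17 rad and height (world z) of bar_a2 below 0.048 m and distance of bar_a2 from where it was at the start of the episode below 0.025 m and angle between bar_a2's own z axis and vertical below 0.12 rad and linear speed of each of drainer_a, bar_a2 below 0.02 m/s); the robot touches nothing.
It fails at once if the drainer under the single bar is moved more than 15 mm (distance of drainer_b from where it was at the start of the episode above 0.015 m).
It fails at once if the top bar of the stack is moved more than 40 mm (distance of bar_a2 from where it was at the start of the episode above 0.04 m).
It also fails if it takes over 45 s, if anything falls off the work surface, if the arm or the gripper's body presses on something with over 40 N, if the wrist force passes 120 N, or if a joint passes its speed limit or range.

## Working session

There is one attempt and no reset: what is moved stays moved. The work goes in short steps, Python scripts to look and compute and a tool call to move; the robot and the scene stay as the last step left them, time stands still between calls to the robot, and variables do not carry over. Pictures are saved under pics/ and viewed, at most 10 in all, crops included, and the job is handed in when it is done.

Besides the shell and the picture viewer there is one more tool, called after "Call:" as name(argument=value, ...), one argument or row to a line, values as JSON. carry_out: Moves the arm, as the interface text tells. Its arguments: {"type":"object","properties":{"translation":{"type":"array"},"rotation":{"type":"array"},"gripper":{"type":"array"}},"required":["translation","rotation","gripper"]}

```bash
mkdir -p pics; cat > h.py <<'E'
import numpy as np, cv2
from plant import telemetry, vision, ctrl
def cam(n):
    c=vision.read_camera(n); return c
def cloud(c):
    K=np.array(c["camera_matrix"]);d=c["range_z"];v,u=np.mgrid[:d.shape[0],:d.shape[1]]
    p=np.stack([(u-K[0,2])/K[0,0]*d,-(v-K[1,2])/K[1,1]*d,-d],-1)
    o=np.array(c["orientation"],float)
    if o.shape!=(3,3):
        from scipy.spatial.transform import Rotation as R
        o=R.from_euler('xyz',o,degrees=True).as_matrix()
    return p@o.T+np.array(c["position"])
E
python3 - <<'E'
from h import *
for n in("top","side"):
    c=cam(n);print(n,c["position"],c["orientation"],c["camera_matrix"]);
    cv2.imwrite(f"pics/{n}0.png",cv2.cvtColor(c["pixels"],cv2.COLOR_RGB2BGR)); np.save(n+"0.npy",cloud(c))
    print([k for k in c])
print(telemetry.sense(),ctrl.grasp_offset)
E
```

```text
top [ 0.38129145 -0.00592332  1.1144152 ] [  8.93703079   0.22368849 -88.65461062] [[461.10966633   0.         260.70523971]
 [  0.         461.10966633 200.30628958]
 [  0.           0.           1.        ]]
['pixels', 'range_z', 'camera_matrix', 'position', 'orientation']
side [0.30400173 0.80096436 0.552708  ] [  60.71115579   -1.3541457  -162.11051736] [[408.04062848   0.         253.30142821]
 [  0.         408.04062848 194.8395813 ]
 [  0.           0.           1.        ]]
['pixels', 'range_z', 'camera_matrix', 'position', 'orientation']
{'clock': 0.1, 'q': array([-5.19881813e+01,  1.46501683e+01,  6.14055596e+00, -2.42164562e-02,
       -8.15838904e+01, -1.63055203e+01]), 'qvel': array([ 0.00452811, -0.05874087,  0.19634646,  0.02538635, -0.01526251,
       -0.03653368]), 'joint_torque': array([-2.07445839e-03, -3.87605095e+01,  2.38473862e+01,  5.37777454e+00,
       -3.76069715e-03, -1.31192260e-05]), 'position': array([ 0.20330533, -0.51058346,  0.23049851]), 'tool_rot': array([ 1.79903533e+02, -3.26540282e-03, -1.58297263e+02]), 'force': array([ 0.38026817, -0.04456298,  0.2456393 ]), 'moment': array([-0.00853085,  0.02667496, -0.03360205]), 'gripper_force': 0.0, 'grip_width': 0.08547112273292796} 0.0187
```

View pics/top0.png

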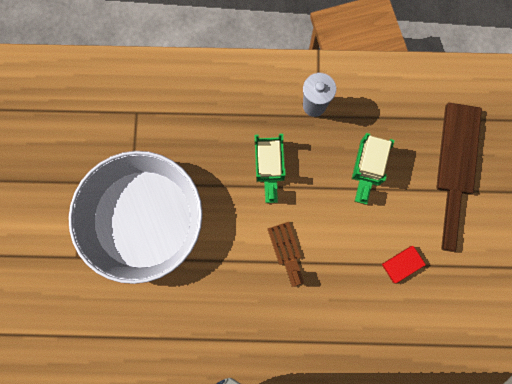

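View pics/side0.png

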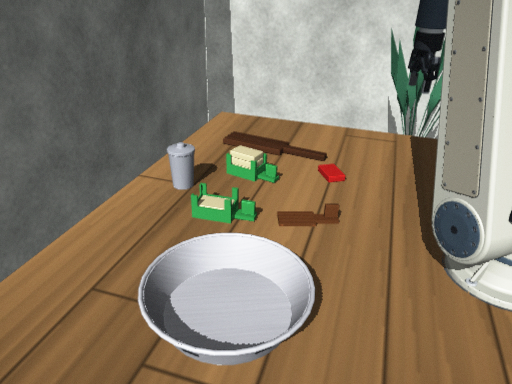

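In the top view, the candidates are the green dishes at (270,160) and (373,160), plus the brown look-alike at (285,250). In the side view the far dish at (247,160) shows the tall stack, which is the right-hand one in the top view. I'll confirm that with heights and an enlarged crop.

```bash
python3 - <<'E'
from h import *
T=np.load("top0.npy");S=np.load("side0.npy")
a=cv2.imread("pics/top0.png")[120:215,240:410];b=cv2.imread("pics/side0.png")[130:230,180:350]
cv2.imwrite("pics/crop.png",np.vstack([cv2.resize(a,(680,300*680//680),interpolation=2),cv2.resize(b,(680,300),interpolation=2)]))
for n,(u,v) in dict(barA=(376,155),barB=(270,158),finA=(364,195),finB=(271,193),bas=(155,220)).items(): print(n,T[v,u].round(3))
im=cv2.cvtColor(cv2.imread("pics/top0.png"),cv2.COLOR_BGR2HSV)
g=cv2.inRange(im,(45,100,40),(80,255,255))>0
cr=cv2.inRange(im,(15,20,150),(35,140,255))>0
P=T
# fin a: green, top z 40-56mm, near
for nm,u0,u1 in(("A",340,410),("B",240,300)):
    m=g.copy();m[:,:u0]=0;m[:,u1:]=0
    f=m&(P[...,2]>.035); f[:184]=0
    q=P[f];print(nm,"fin",f.sum(),q.mean(0).round(4),q.min(0).round(4),q.max(0).round(4))
    if len(q)>5: r=cv2.minAreaRect((q[:,:2]*1000).astype(np.float32));print(r)
    t=m&(P[...,2]>.055)
    q=P[t]
    if len(q)>5: r=cv2.minAreaRect((q[:,:2]*1000).astype(np.float32));print("posts",q.mean(0),r)
    m=cr.copy();m[:,:u0]=0;m[:,u1:]=0;m[:130]=0;m[195:]=0
    m=cv2.erode(m.astype(np.uint8),np.ones((3,3)))>0
    q=P[m]; r=cv2.minAreaRect((q[:,:2]*1000).astype(np.float32));print("bar",q.mean(0).round(4),r,cv2.boxPoints(r).round(0).tolist())
# basin
q=P[130:300,50:220].reshape(-1,3); rim=q[(q[:,2]>.062)&(q[:,2]<.08)]
print("basin",cv2.minEnclosingCircle((rim[:,:2]*1000).astype(np.float32)),cv2.fitEllipse((rim[:,:2]*1000).astype(np.float32)))
q=S[235:360,135:320].reshape(-1,3); rim=q[(q[:,2]>.062)&(q[:,2]<.08)]
print("basin side",cv2.minEnclosingCircle((rim[:,:2]*1000).astype(np.float32)))
E
```

```text
barA [ 0.657 -0.262  0.075]
barB [ 0.654 -0.018  0.036]
finA [ 0.567 -0.239  0.049]
finB [ 0.566 -0.022  0.051]
bas [0.501 0.257 0.006]
A fin 88 [ 0.572  -0.2415  0.0489] [ 0.5557 -0.2513  0.0368] [ 0.5893 -0.2334  0.0557]
((572.8746948242188, -242.24830627441406), (12.35028076171875, 33.78120040893555), 78.17909240722656)
posts [ 0.6478528  -0.25737247  0.07527188] ((528.77294921875, -171.4388885498047), (98.62226104736328, 432.2713623046875), 54.55440902709961)
bar [ 0.6557 -0.2583  0.08  ] ((526.2366943359375, -162.25808715820312), (72.93060302734375, 420.0951232910156), 52.68370056152344) [[337.0, -64.0], [671.0, -319.0], [715.0, -261.0], [381.0, -6.0]]
B fin 77 [ 0.5691 -0.0212  0.0497] [ 0.5527 -0.0266  0.039 ] [ 0.5859 -0.0142  0.0558]
((569.3123779296875, -20.873741149902344), (33.00151824951172, 11.8060302734375), 3.2150180339813232)
posts [ 0.63873074 -0.01694419  0.10426442] ((544.1956787109375, -23.168663024902344), (322.37298583984375, 66.09880065917969), 4.234001636505127)
bar [ 0.652  -0.0161  0.0402] ((538.4732055664062, -21.37738800048828), (312.19903564453125, 48.077701568603516), 3.1393473148345947) [[381.0, -6.0], [384.0, -54.0], [696.0, -37.0], [693.0, 11.0]]
basin ((503.78271484375, 289.2449951171875), 153.16336059570312) ((503.479248046875, 287.9422607421875), (292.59527587890625, 292.8812561035156), 126.95913696289062)
basin side ((504.6041564941406, 288.8538818359375), 152.98126220703125)
```

View pics/crop.png

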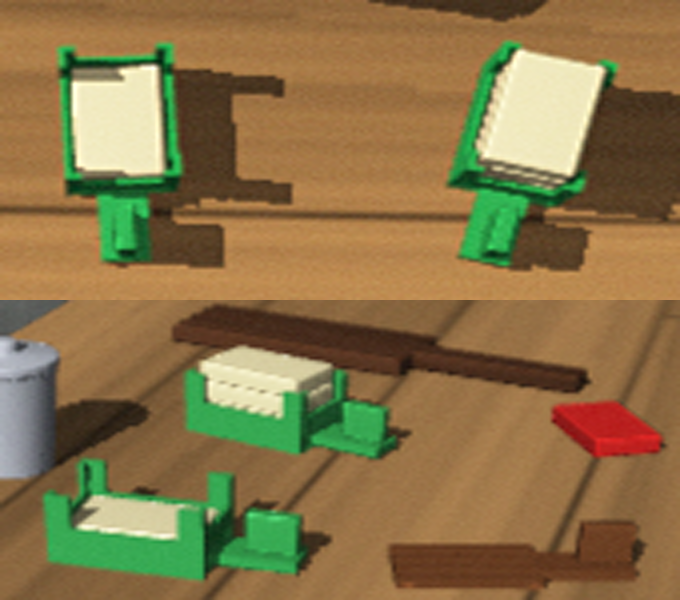

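Confirmed: the right-hand dish (top view (373,160), side view (247,160)) carries three bars, with its top at 75 mm. The left one has a single bar at 36 mm. The fin is at (0.5725, -0.242) with its top at 50 mm and yaw about -11.5°, and its 12×34 mm footprint matches. The basin centre is at (0.504, 0.289).

Call:
carry_out(
  translation=[
    [0, 0, 0],
    [0, 0, 0],
    [0, 0, 0],
    [0, 0, 0],
    [-46, -21, 8],
    [-46, -21, 8],
    [-46, -21, 8],
    [-46, -21, 8],
    [-46, -21, 8],
    [-46, -21, 8],
    [-46, -21, 8],
    [-46, -21, 8],
  ],
  rotation=[
    [0, 0, 8.3],
    [0, 0, 8.3],
    [0, 0, 8.3],
    [0, 0, 8.3],
    [0, 0, 0],
    [0, 0, 0],
    [0, 0, 0],
    [0, 0, 0],
    [0, 0, 0],
    [0, 0, 0],
    [0, 0, 0],
    [0, 0, 0],
  ],
  gripper=[1, 1, 1, 1, 1, 1, 1, 1, 1, 1, 1, 1],
)

```text
clock: 1.6
position: [0.4976, -0.7126, 0.1534]
tool_rot: [-178.7, 1.1, 168.5]
force: [1.1, -10.3, 27.8]
grip_width: 0.0857
gripper_force: 0.0
```

I had a sign error in y, so I'm checking the state before correcting.

```bash
cat >> h.py <<'E'
from scipy.spatial.transform import Rotation as Ro
def delta(tx,ty,tz,yaw=None):
    s=telemetry.sense();R=Ro.from_euler('xyz',s["tool_rot"],degrees=True)
    print("pos",s["position"].round(4),s["tool_rot"].round(2),"F",s["force"].round(1),"q",s["q"].round(1),"w",round(s["grip_width"],4),s["clock"])
    print("tool shift mm",(R.inv().apply(np.array([tx,ty,tz])-s["position"])*1000).round(1))
    if yaw is not None: print("rotvec",(R.inv()*Ro.from_euler('xyz',[180,0,yaw],degrees=True)).as_rotvec(degrees=True).round(2))
E
python3 - <<'E'
from h import *
c=cam("side");cv2.imwrite("pics/s1.png",cv2.cvtColor(c["pixels"],cv2.COLOR_RGB2BGR))
delta(.5725,-.242,.12,168.5)
E
```

```text
pos [ 0.4995 -0.7093  0.1431] [-179.36    0.46  168.66] F [  3.2   1.5 -12.3] q [ -44.5   65.3   85.4    0.3 -109.5  -56.8] w 0.0852 1.65
tool shift mm [ 20.6 472.8  17.7]
rotvec [-0.63  0.46  0.15]
```

View pics/s1.png

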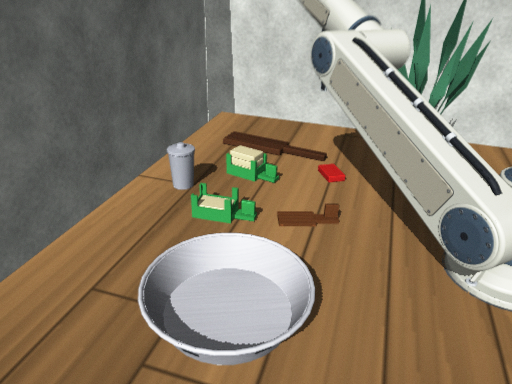

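The picture shows the arm stretched out to the right, and both dishes at (247,165) and (215,210) are untouched. Moving back in to the fin.

Call:
carry_out(
  translation=[
    [2, 20, 0],
    [2, 40, 0],
    [2, 46, 0],
    [2, 46, 0],
    [2, 46, 0],
    [2, 46, 0],
    [2, 46, 0],
    [2, 46, 0],
    [2, 46, 0],
    [2, 45, 0],
    [0, 40, 0],
    [0, 0, 0],
  ],
  rotation=[
    [0, 0, 0],
    [0, 0, 0],
    [0, 0, 0],
    [0, 0, 0],
    [0, 0, 0],
    [0, 0, 0],
    [0, 0, 0],
    [0, 0, 0],
    [0, 0, 0],
    [0, 0, 0],
    [0, 0, 0],
    [0, 0, 0],
  ],
  gripper=[1, 1, 1, 1, 1, 1, 1, 1, 1, 1, 1, 1],
)

```text
clock: 3.15
position: [0.5725, -0.2502, 0.1464]
tool_rot: [-178.7, 1.4, 168.7]
force: [0.1, 0.2, 0.4]
grip_width: 0.0855
gripper_force: 0.0
```

```bash
python3 - <<'E'
from h import *
delta(.5725,-.242,.12,168.5)
E
```

```text
pos [ 0.5725 -0.2502  0.1464] [-178.65    1.45  168.72] F [0.1 0.2 0.4] q [ -8.5  23.9   6.5   1.5 -71.2 -93.3] w 0.0855 3.15
tool shift mm [ 2.3  8.6 26.1]
rotvec [-1.34  1.45  0.2 ]
```

Call:
carry_out(
  translation=[
    [2, 8, 20],
    [0, 0, 0],
    [0, 0, 0],
  ],
  rotation=[
    [-1.3, 1.4, 0.2],
    [0, 0, 0],
    [0, 0, 0],
  ],
  gripper=[1, 1, 1],
)

```text
clock: 3.52
position: [0.5717, -0.2459, 0.125]
tool_rot: [-179.9, -0.1, 168.2]
force: [0.6, -0.6, 0.3]
grip_width: 0.0849
gripper_force: 0.0
```

```bash
python3 - <<'E'
from h import *
delta(.5725,-.242,.023,168.5)
# refine with side cam: fin & stack
c=cam("side");P=cloud(c);im=cv2.cvtColor(c["pixels"],cv2.COLOR_RGB2HSV)
g=(cv2.inRange(im,(45,100,40),(80,255,255))>0)
d=np.hypot(P[...,0]-.5725,P[...,1]+.242)
f=g&(d<.03)&(P[...,2]>.02)&(P[...,2]<.06);q=P[f]
print(f.sum(),q.mean(0),q.min(0),q.max(0))
v=q[(q[:,2]<.046)&(q[:,2]>.024)];l=cv2.fitLine((v[:,:2]*1000).astype(np.float32),cv2.DIST_HUBER,0,.01,.01).ravel();print(l,np.degrees(np.arctan(l[1]/l[0])))
# dish side wall
f=g&(P[...,2]>.006)&(P[...,2]<.03)&(P[...,0]>.61)&(P[...,0]<.69)&(P[...,1]<-.19)&(P[...,1]>-.32);v=P[f]
l=cv2.fitLine((v[:,:2]*1000).astype(np.float32),cv2.DIST_HUBER,0,.01,.01).ravel();print(f.sum(),l,np.degrees(np.arctan(l[1]/l[0])))
E
```

```text
pos [ 0.5717 -0.2459  0.125 ] [-1.7990e+02 -6.0000e-02  1.6824e+02] F [ 0.6 -0.6  0.3] q [ -8.8  25.5   6.4   0.1 -71.  -92.9] w 0.0849 3.525
tool shift mm [ -0.    4.1 102. ]
rotvec [-0.1  -0.06 -0.26]
120 [ 0.57281387 -0.23918778  0.03796346] [ 0.55685661 -0.2518661   0.02071574] [ 0.59041087 -0.23118569  0.05391603]
[ 9.7844803e-01 -2.0649308e-01  5.7281775e+02 -2.3839069e+02] -11.916917
183 [ 9.7985256e-01 -1.9972229e-01  6.5131317e+02 -2.2829900e+02] -11.520719
```

Call:
carry_out(
  translation=[
    [0, 2, 30],
    [0, 0, 30],
    [0, 0, 20],
    [0, 0, 13],
    [0, 0, 9],
    [0, 0, 0],
  ],
  rotation=[
    [0, 0, 0],
    [0, 0, 0],
    [0, 0, 0],
    [0, 0, 0],
    [0, 0, 0],
    [0, 0, 0],
  ],
  gripper=[1, 1, 1, 1, 1, 1],
)

```text
clock: 4.32
position: [0.5723, -0.2432, 0.0233]
tool_rot: [-179.9, -0.0, 168.3]
force: [-0.1, -0.2, -0.7]
grip_width: 0.0852
gripper_force: 0.0
```

```bash
python3 - <<'E'
from h import *
delta(.5725,-.244,.023,168.4)
E
```

```text
pos [ 0.5723 -0.2432  0.0233] [-1.7991e+02 -4.0000e-02  1.6830e+02] F [-0.1 -0.2 -0.7] q [ -8.6  30.3  -1.8   0.1 -58.  -93.2] w 0.0852 4.325
tool shift mm [-0.4 -0.7  0.3]
rotvec [-0.09 -0.04 -0.1 ]
```

Call:
carry_out(
  translation=[
    [0, 0, 0],
    [0, 0, 0],
    [0, 0, 0],
    [0, 0, 0],
    [0, 0, 0],
    [0, 0, 0],
    [0, 0, 0],
    [0, 0, 0],
  ],
  rotation=[
    [0, 0, 0],
    [0, 0, 0],
    [0, 0, 0],
    [0, 0, 0],
    [0, 0, 0],
    [0, 0, 0],
    [0, 0, 0],
    [0, 0, 0],
  ],
  gripper=[0.6, 0.4, 0.2, 0, 0, 0, 0, 0],
)

```text
clock: 5.32
position: [0.5726, -0.2433, 0.0238]
tool_rot: [-179.9, 0.0, 168.3]
force: [-0.8, -0.5, 3.4]
grip_width: 0.0109
gripper_force: 62.4
```

The fin is gripped and the lateral force is near zero. Starting the pull.

Call:
carry_out(
  translation=[
    [5, 0, 0],
    [10, 0, 0],
    [10, 0, 0],
    [0, 0, 0],
  ],
  rotation=[
    [0, 0, 0],
    [0, 0, 0],
    [0, 0, 0],
    [0, 0, 0],
  ],
  gripper=[0, 0, 0, 0],
)

```text
clock: 5.82
position: [0.5471, -0.2376, 0.0237]
tool_rot: [-179.9, -0.0, 168.3]
force: [0.3, 0.7, 2.6]
grip_width: 0.011
gripper_force: 62.4
```

Call:
carry_out(
  translation=[
    [10, 0, 0],
    [10, 0, 0],
    [10, 0, 0],
    [10, 0, 0],
    [10, 0, 0],
    [10, 0, 0],
    [10, 0, 0],
    [10, 0, 0],
    [5, 0, 0],
    [0, 0, 0],
  ],
  rotation=[
    [0, 0, 0],
    [0, 0, 0],
    [0, 0, 0],
    [0, 0, 0],
    [0, 0, 0],
    [0, 0, 0],
    [0, 0, 0],
    [0, 0, 0],
    [0, 0, 0],
    [0, 0, 0],
  ],
  gripper=[0, 0, 0, 0, 0, 0, 0, 0, 0, 0],
)

```text
clock: 7.08
position: [0.4638, -0.2207, 0.0232]
tool_rot: [-179.9, -0.1, 168.3]
force: [-0.2, -0.3, -0.8]
grip_width: 0.0107
gripper_force: 61.9
```

```bash
python3 - <<'E'
from h import *
c=cam("side");P=cloud(c)
a=cv2.cvtColor(c["pixels"],cv2.COLOR_RGB2BGR)[130:240,180:350];t=cam("top");b=cv2.cvtColor(t["pixels"],cv2.COLOR_RGB2BGR)[120:270,240:440]
cv2.imwrite("pics/p2.png",np.hstack([cv2.resize(a,(400,300),interpolation=2),cv2.resize(b,(400,300),interpolation=2)]))
T=cloud(t);print(T[155,376],T[150:162,370:380,2].round(3).min(),T[150:162,370:380,2].max())
delta(.504,.289,.15)
E
```

```text
[ 0.66004026 -0.2653649   0.06305553] 0.061 0.06969742336766171
pos [ 0.4647 -0.2208  0.0234] [-1.7991e+02 -3.0000e-02  1.6831e+02] F [ 0.7 -0.1 -1.3] q [ -7.9  20.1 -18.8   0.1 -51.1 -93.9] w 0.0114 7.175
tool shift mm [  64.8  507.  -127.3]
```

View pics/p2.png

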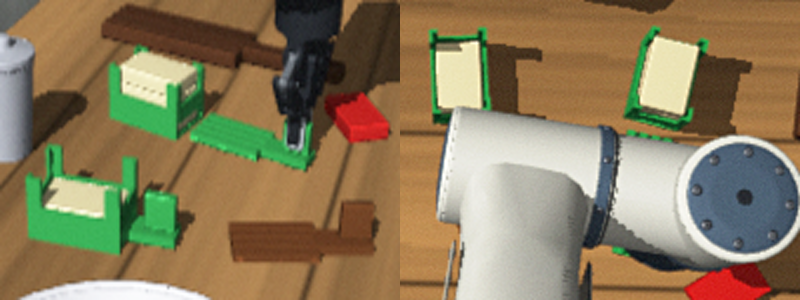

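The bars have dropped level (top at about 64 mm) and stay stacked, the tray is fully clear, and dish B is untouched. Lifting and carrying to the basin.

Call:
carry_out(
  translation=[
    [3, 0, -15],
    [0, 0, -35],
    [0, 0, -40],
    [0, 0, -35],
    [0, 0, 0],
  ],
  rotation=[
    [0, 0, 0],
    [0, 0, 0],
    [0, 0, 0],
    [0, 0, 0],
    [0, 0, 0],
  ],
  gripper=[0, 0, 0, 0, 0],
)

```text
clock: 7.8
position: [0.4639, -0.2207, 0.1527]
tool_rot: [-179.9, 0.4, 168.3]
force: [-0.6, 0.5, -1.6]
grip_width: 0.011
gripper_force: 61.9
```

Call:
carry_out(
  translation=[
    [5, 20, 0],
    [10, 40, 0],
    [11, 45, 0],
    [11, 45, 0],
    [11, 45, 0],
    [11, 45, 0],
    [11, 45, 0],
    [11, 45, 0],
    [11, 45, 0],
    [11, 45, 0],
    [10, 40, 0],
    [0, 0, 0],
  ],
  rotation=[
    [0, 0, 0],
    [0, 0, 0],
    [0, 0, 0],
    [0, 0, 0],
    [0, 0, 0],
    [0, 0, 0],
    [0, 0, 0],
    [0, 0, 0],
    [0, 0, 0],
    [0, 0, 0],
    [0, 0, 0],
    [0, 0, 0],
  ],
  gripper=[0, 0, 0, 0, 0, 0, 0, 0, 0, 0, 0, 0],
)

```text
clock: 9.3
position: [0.4438, 0.2554, 0.1472]
tool_rot: [-179.9, -0.1, 168.5]
force: [-1.1, 0.2, -0.8]
grip_width: 0.0108
gripper_force: 61.8
```

```bash
python3 - <<'E'
from h import *
delta(.449,.300,.1,168.3)
c=cam("side");P=cloud(c)
cv2.imwrite("pics/p3.png",cv2.resize(cv2.cvtColor(c["pixels"],cv2.COLOR_RGB2BGR)[120:370,100:440],(680,500)))
E
```

```text
pos [0.4438 0.2554 0.1472] [-1.7988e+02 -6.0000e-02  1.6847e+02] F [-1.1  0.2 -0.8] q [  47.5   12.9   -8.6    0.   -68.7 -149. ] w 0.0108 9.3
tool shift mm [ 3.7 44.8 47.1]
rotvec [-0.12 -0.06  0.17]
```

View pics/p3.png

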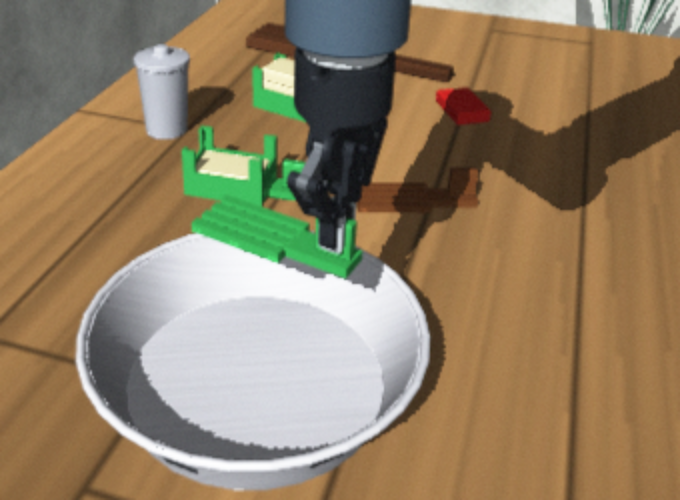

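The tray is held level just short of the basin, with the fin at about (340,240) in the crop. I'll centre it and lower.

Call:
carry_out(
  translation=[
    [4, 25, 0],
    [0, 20, 0],
    [0, 0, 30],
    [0, 0, 35],
    [0, 0, 25],
    [0, 0, 12],
    [0, 0, 6],
    [0, 0, 5],
    [0, 0, 0],
  ],
  rotation=[
    [0, 0, 0],
    [0, 0, 0],
    [0, 0, 0],
    [0, 0, 0],
    [0, 0, 0],
    [0, 0, 0],
    [0, 0, 0],
    [0, 0, 0],
    [0, 0, 0],
  ],
  gripper=[0, 0, 0, 0, 0, 0, 0, 0, 0],
)

```text
clock: 10.48
position: [0.4497, 0.2983, 0.0351]
tool_rot: [-180.0, 0.0, 168.3]
force: [-0.1, -0.1, -0.9]
grip_width: 0.0111
gripper_force: 61.9
```

```bash
python3 - <<'E'
from h import *
delta(.449,.300,.0235,168.3)
E
```

```text
pos [0.4497 0.2983 0.0351] [-1.7995e+02  1.0000e-02  1.6831e+02] F [-0.1 -0.1 -0.9] q [  50.2   21.7  -14.2    0.   -54.2 -151.9] w 0.0111 10.475
tool shift mm [ 1.1  1.6 11.6]
rotvec [-0.05  0.01  0.01]
```

Call:
carry_out(
  translation=[
    [0, 0, 5],
    [0, 0, 4],
    [0, 0, 2],
    [0, 0, 0],
    [0, 0, 0],
  ],
  rotation=[
    [0, 0, 0],
    [0, 0, 0],
    [0, 0, 0],
    [0, 0, 0],
    [0, 0, 0],
  ],
  gripper=[0, 0, 0, 0, 0],
)

```text
clock: 11.1
position: [0.4496, 0.2981, 0.0238]
tool_rot: [-179.9, -0.0, 168.3]
force: [0.5, -0.9, -0.7]
grip_width: 0.0108
gripper_force: 61.9
```

Call:
carry_out(
  translation=[
    [0, 0, 0],
    [0, 0, 0],
    [0, 0, 0],
    [0, 0, 0],
    [0, 0, 0],
    [0, 0, -10],
    [0, 0, -30],
    [0, 0, -40],
    [0, 0, -40],
    [0, 0, -40],
    [0, 0, 0],
  ],
  rotation=[
    [0, 0, 0],
    [0, 0, 0],
    [0, 0, 0],
    [0, 0, 0],
    [0, 0, 0],
    [0, 0, 0],
    [0, 0, 0],
    [0, 0, 0],
    [0, 0, 0],
    [0, 0, 0],
    [0, 0, 0],
  ],
  gripper=[0.2, 0.4, 0.6, 0.6, 0.6, 0.6, 0.6, 0.6, 0.6, 0.6, 0.6],
)

```text
clock: 12.48
position: [0.4513, 0.2995, 0.1883]
tool_rot: [179.7, 0.3, 168.3]
force: [0.5, 0.7, -0.1]
grip_width: 0.051
gripper_force: 0.0
```

```bash
python3 - <<'E'
from h import *
delta(.449,.300,.0235,168.3)
c=cam("side");P=cloud(c)
cv2.imwrite("pics/p4.png",cv2.resize(cv2.cvtColor(c["pixels"],cv2.COLOR_RGB2BGR)[120:370,100:440],(680,500)))
g=cv2.inRange(cv2.cvtColor(c["pixels"],cv2.COLOR_RGB2HSV),(45,100,40),(80,255,255))>0
q=P[g&(P[...,1]>.15)&(P[...,2]<.1)];print(q.mean(0),np.percentile(q,[2,50,98],axis=0).round(3))
E
```

```text
pos [0.4513 0.2995 0.1883] [179.7    0.27 168.33] F [ 0.5  0.7 -0.1] q [ 5.020e+01  1.430e+01 -5.000e-01  1.000e-01 -7.480e+01 -1.519e+02] w 0.051 12.475
tool shift mm [  3.1  -0.9 164.8]
rotvec [0.3  0.27 0.03]
[0.50394454 0.29064132 0.01773671] [[0.434 0.254 0.006]
 [0.505 0.297 0.015]
 [0.577 0.313 0.051]]
```

View pics/p4.png

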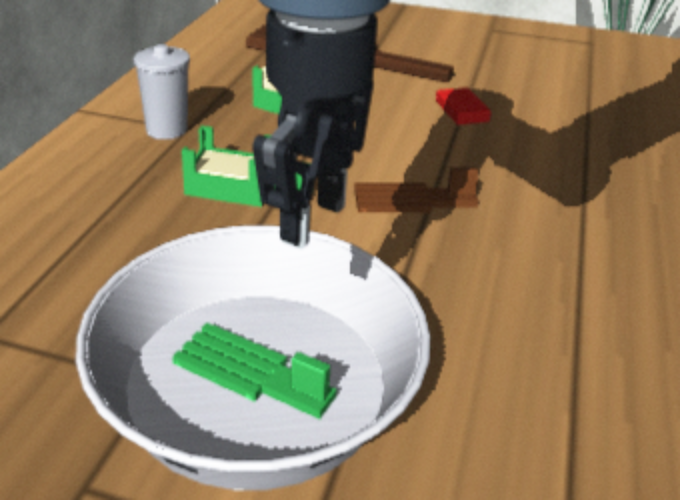

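The drainer lies flat in the centre of the basin at about (255,370) in the crop, and the gripper is clear above it.

```bash
python3 -c "
from plant import ctrl
print(ctrl.hand_in())"
```

```text
the job is handed in; nothing more can be done
None
```

The drainer is out from under the three bars and lies flat in the middle of the basin, released. The bars dropped level in their dish, the drainer under the single bar was left alone, and the job is handed in, though no verdict was shown.

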